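# Find the release groove and raise the mosaic

### The arm

A 7-joint arm with a two-finger parallel gripper is mounted at the origin on the work surface. World frame = base frame: x ahead of the robot, y to its left, z up, the work surface at z = 0. Lengths are in m, angles in rad, forces in N, time in s.
With the tool pointing down it reaches from about 0.425 to 0.875 m from the base axis. Payload 8.4 kg.
Tool frame: the origin (TCP) lies on the centre line of the jaws, within the pads' length; the fingertips stand 14 mm ahead of it and the grasp point (between the pads) lies 5 mm behind it; z points along the fingers, y is the direction in which the jaws open and shut (so a half turn about z gives the same grasp; the last joint's range is limited). The gripper opens to 85 mm and grips with 20 to 120 N. Pads are 22 mm wide; open, the fingers measure 114 mm over their backs; the gripper's body (76 mm by 85 mm) begins 54 mm behind the grasp point. The pads swing forward as they close: fully open they stand 13 mm farther back than shut.
Start: joints at [1.217, 0.333, 0.04, 1.465, -0.013, 1.343, -0.059], TCP at [0.164, -0.629, 0.245] pointing down, gripper open.
Joint ranges: [-2.58, 2.58], [-0.38, 2.09], [-1.3, 1.39], [0.25, 2.4], [-1.5, 4.64], [0.08, 2.09], [-2.65, 2.65]. Speed limits (rad/s): [2.22, 2.22, 2.79, 2.79, 3.14, 3.14, 3.14].

### API

Orientations are given as a unit quaternion [w, x, y, z].
In Python, from station import env gives the robot as it stands.
- The arm moves only by the tool step_arm, never from a script. Its argument "increments" is one flat list of numbers, 7 for each row, row after row: the shift along the world's x, y, z in units of 25 cm (1.0 is 25 cm), then the turn, a rotation vector about the world's x, y, z in units of 90 degrees (1.0 is 90 degrees), then the gripper's target within -1 to 1 (shut at 1, half-way at 0, fully open at -1). In form: [tx, ty, tz, wx, wy, wz, claw, tx, ty, tz, wx, wy, wz, claw, ...]. A call has 1 to 5 rows; each row shifts and turns the commanded pose from where the row before left it; what a row does not reach is not made up. A row lasts 1/10 s, in which the tool goes at most 50 mm and 8.59 degrees, less where a joint would pass 70% of its speed; a pose out of reach is approached as far as the arm can. A call with a number of a shift or a turn outside -1 to 1 is refused whole. A call with a gripper value outside its range is refused whole. The fingers move at their own pace and stop on an object; "force" is the grip in N (left out, the last holds). Time passes only in rows, so rows that do not move let the fingers close. It gives the time, the measured TCP pose, the force and the opening at its end, in the units of the state.
- env.sense(): the state, without advancing time (a new reading comes with each control period).
- env.grab_frame(name): name is "side" or "top"; returns a dict with "color" (480x640x3 uint8, blue, green, red), "intrinsics" (3x3 intrinsics, pixels), "k1" (the pictures are not rectified: a ray, as slopes to the right and down, at radius r is drawn at 1 + k1 r^2 times it, then the intrinsics apply), "cam_to_world" (4x4, takes a point from camera to world coordinates). Camera axes: x right, y up, looking along -z (the intrinsics and any distortion apply to the point x, -y, -z); pixel columns grow to the right and rows downward; lengths in m; the calibration is good to about 2 mm. A picture is of the moment at which its call begins. There is no depth.
- env.hand_in(): hands the job in, once; it reports no verdict.
Trained networks look in the newest picture that a camera, given by its name, has taken for a name from the list of things; names that differ only in an ending like _2 or _b are one class to them, and where a whole thing is asked for, a point or a joint stands for the part that bears it (a point fixed in the world has none). Each returns a list of dicts, best first, with "score" (0 to 1); they miss things now and then, are a little off and sometimes report something else, mostly with a low value. They report only what shows in the picture. A call takes as long as a camera call.
- env.recognise(thing, camera): "position" ([column, row] as shares, 0 to 1, of the picture: columns of its width, rows of its height, amid what is visible of it).
- env.silhouettes(thing, camera): "pixels" (480x640 bool, what is visible of it) and "position" ([column, row] as shares, 0 to 1, of the picture: columns of its width, rows of its height, amid what is visible of it).
The state is a dict: "time": time; "joint_pos": joint angles; "joint_velocities": joint speeds; "tau": joint torques, N m; "tool_pos": TCP position; "orientation": TCP orientation; "force": force on the tool from outside, world axes, zero at the start; "moment": the same for the moment, N m; "gripper_width": finger opening in m.
Only numpy, scipy, OpenCV 4.12 (cv2) and the standard library are available. Lean on these libraries where they do the work, as an engineer would, in place of code of your own. Each camera call takes 0.05 s, during which the arm holds its last target.

### The job

Raise the finished mosaic in its mould frame so that a colleague can take it out: put the tip of the shut fingers on top of one of the frame's two front corners, feel along the front edge until you find the release groove, and press the key inside the groove fully down. Finish while still holding the key down, with the mosaic raised. Do not touch the mosaic itself, and leave the other things on the table where they are.

Things in the scene. Friction and masses are not known exactly. Their poses are not given: they have to be found in the camera images.
- frame: Grey plastic mould frame, fixed to the table, 240 mm (x) by 310 mm (y), 40 mm tall. Origin: centre of its underside, on the table; z up, -x towards its front edge (nearer the robot), y along the front edge. The front edge is a flat bar 50 mm wide, middle line at x = -95 mm; the other edges are 30 mm wide. Its solid front corners are the last 30 mm at each end of the front edge (y = 125 to 155 mm either way).
- front_edge (a point): Middle of the front edge's top, 40 mm above the table. Somewhere between the corners (anywhere within 125 mm either way, different in each run) the edge is cut by the release groove: 50 mm long along the edge, 45 mm across, open to the front and above, with a 5 mm wall towards the mosaic. Groove, key and edge are all the same grey.
- release_key (a joint): The release key, a flat grey block filling the bottom of the release groove. Value in m: 0 = up, its top 10 mm below the top of the edge; 0.008 = fully down, 18 mm below. Sprung: it begins to move at about 5 to 8 N, needs about 8 to 11 N to stay down and comes back up when let go. The mosaic rises by as much as the key goes down.
- mosaic: The finished mosaic, green and white tiles on plywood, 156 x 246 x 16 mm, about 0.4 kg, lying loose in the frame on an ejector plate with 2 mm of play all round. Origin: centre of its underside, 20 mm above the table at rest (top 4 mm below the frame's top), 28 mm when fully raised. Not to be touched.
- mug: White ceramic mug, 76 mm wide, 90 mm tall, handle on its +y side. Origin: centre of its underside. Loose; leave it alone.
- blue_cup: Blue plastic cup, 70 mm wide, 80 mm tall. Origin: centre of its underside. Loose; leave it alone.
- spatula: Spatula 190 mm long lying along its x axis on the table between the robot and the frame. Origin: centre of its underside. Loose; leave it alone.
- nippers: Tile nippers with orange handles, about 130 mm long, 45 mm wide, 18 mm tall, lying flat beside the frame. Origin: centre of its underside. Loose; leave it alone.
- glue_jar: White jar with a lid, 50 mm wide, 62 mm tall, beside the frame. Origin: centre of its underside. Loose; leave it alone.

How it is judged:
By the outcome, as a careful person would: the job done as asked, in the order asked, and still so for the second after the job is handed in, while the arm keeps its last pose, push and grip.
It also fails if it takes over 61 s, if anything falls off the work surface, if the arm or the gripper's body presses on something with over 40 N, if the wrist force passes 120 N, or if a joint passes its speed limit or range.

## Working session

There is one attempt and no reset: what is moved stays moved. The work goes in short steps, Python scripts to look and compute and a tool call to move; the robot and the scene stay as the last step left them, time stands still between calls to the robot, and variables do not carry over. Pictures are saved under pics/ and viewed, and the job is handed in when it is done.

Besides the shell and the picture viewer there is one more tool, called after "Emit:" as name(argument=value, ...) on one line, values as JSON. step_arm: Moves the arm, as the interface text tells. Its arguments: {"type":"object","properties":{"increments":{"type":"array"},"force":{"type":"number"}},"required":["increments"]}

```bash
mkdir -p pics; cat > h.py <<'E'
import numpy as np,cv2
from station import env
def ray(f,u,v):
    K=np.array(f["intrinsics"],float);k=float(f["k1"])
    d=cv2.undistortPoints(np.array([[[u,v]]],float),K,np.array([k,0,0,0,0.]))[0,0]
    T=np.array(f["cam_to_world"]);return T[:3,3],T[:3,:3]@np.array([d[0],-d[1],-1.])
def onz(f,u,v,z):
    o,d=ray(f,u,v);return o+d*(z-o[2])/d[2]
def proj(f,P):
    T=np.linalg.inv(np.array(f["cam_to_world"]));p=T[:3,:3]@np.array(P)+T[:3,3]
    x,y=p[0]/-p[2],-p[1]/-p[2];s=1+float(f["k1"])*(x*x+y*y);K=np.array(f["intrinsics"])
    return K[0,0]*x*s+K[0,2],K[1,1]*y*s+K[1,2]
E
python3 - <<'E'
from h import *
for n in("top","side"):
    f=env.grab_frame(n);cv2.imwrite(f"pics/{n}0.png",f["color"]);print(n,np.array(f["cam_to_world"]).round(3),f["intrinsics"],f["k1"])
    np.savez(f"{n}0.npz",**f)
s=env.sense();print(s)
E
```

```text
top [[ 0.005  0.989 -0.149  0.458]
 [-1.     0.009  0.024  0.016]
 [ 0.025  0.149  0.989  0.895]
 [ 0.     0.     0.     1.   ]] [[433.53768352   0.         316.89984574]
 [  0.         433.53768352 245.82627446]
 [  0.           0.           1.        ]] -0.033738078967434006
side [[-0.997  0.056 -0.06   0.534]
 [-0.082 -0.642  0.763  0.754]
 [ 0.004  0.765  0.644  0.706]
 [ 0.     0.     0.     1.   ]] [[560.12651612   0.         316.53785989]
 [  0.         560.12651612 242.05525202]
 [  0.           0.           1.        ]] -0.1666380229651784
{'time': 0.1, 'joint_pos': array([ 1.21681115,  0.33386793,  0.03986883,  1.46619617, -0.0134157 ,
        1.34329273, -0.05849381]), 'joint_velocities': array([ 0.00230422, -0.00202086, -0.00054269, -0.00199193, -0.00028517,
        0.00068686, -0.00042931]), 'tau': array([ 4.42975157e-03, -6.60022259e+01,  1.37068927e+00, -4.06473756e+01,
        1.71819498e-02,  9.07387381e-03,  1.02877152e-04]), 'tool_pos': array([ 0.16370887, -0.62863648,  0.24448569]), 'orientation': array([-7.36541027e-04,  9.91896820e-01,  1.27043838e-01, -1.36716852e-04]), 'force': array([-0.27452996,  0.07116035, -0.30379056]), 'moment': array([ 0.02003784, -0.05762401, -0.03496416]), 'gripper_width': 0.08544241036510776}
```

View pics/top0.png

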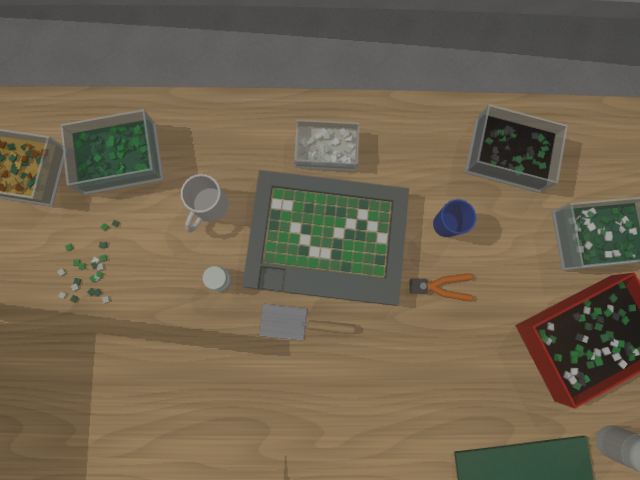

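View pics/side0.png

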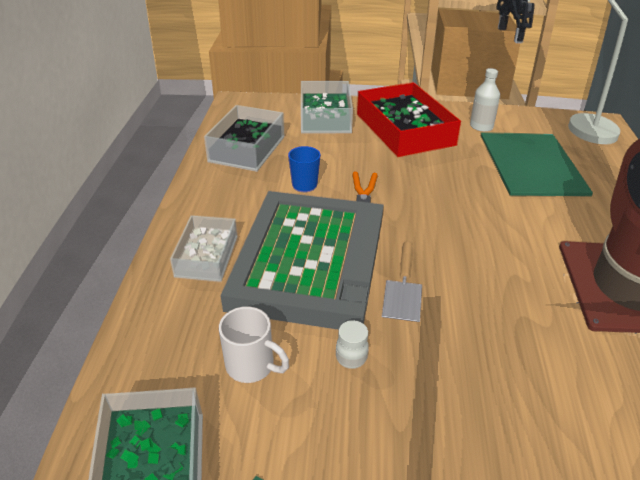

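```bash
python3 - <<'E'
import cv2
a=cv2.imread("pics/top0.png")[160:320,235:425];cv2.imwrite("pics/z1.png",cv2.resize(cv2.convertScaleAbs(a,alpha=1.8),None,fx=4,fy=3.75,interpolation=2)[:600,:760])
a=cv2.imread("pics/side0.png")[180:340,215:405];cv2.imwrite("pics/z2.png",cv2.resize(cv2.convertScaleAbs(a,alpha=1.8),None,fx=4,fy=3.75,interpolation=2)[:600,:760])
E
```

```text
(no output)
```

View pics/z1.png

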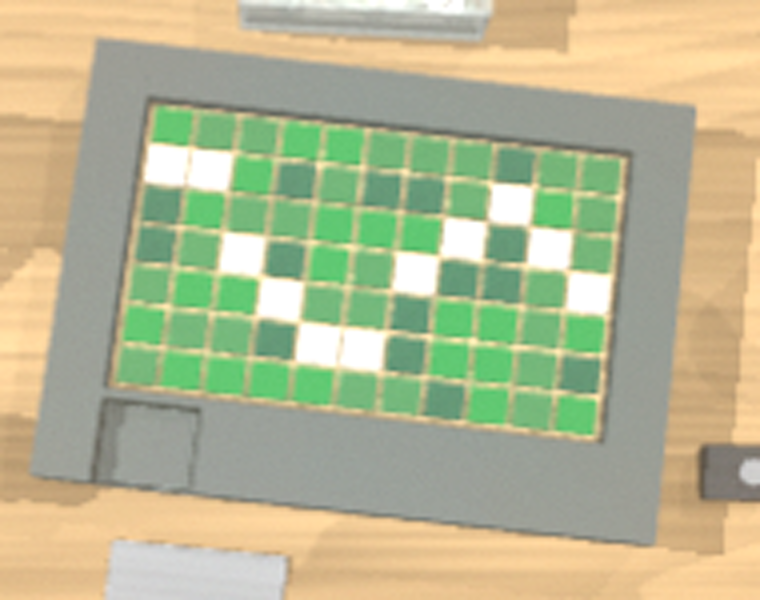

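View pics/z2.png

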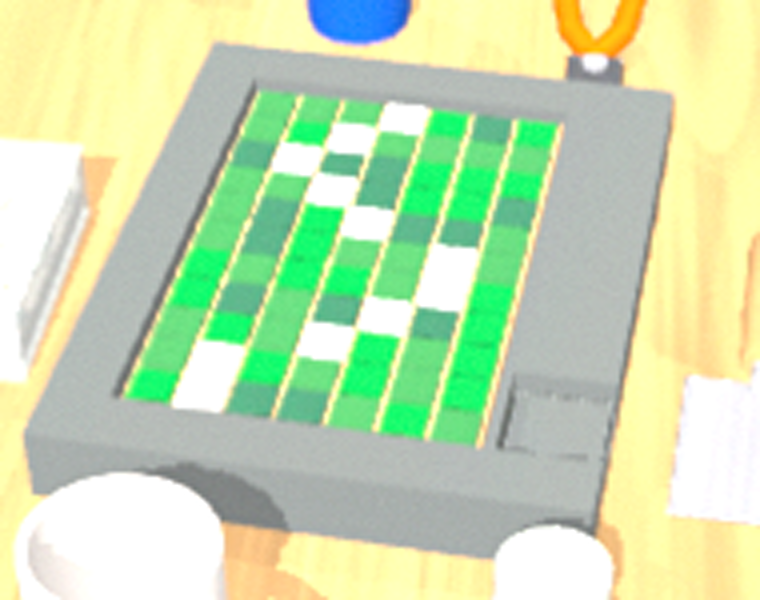

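```bash
cat > fit.py <<'E'
from h import *
from scipy.optimize import least_squares
ft=dict(np.load("top0.npz"));fs=dict(np.load("side0.npz"))
tp=lambda x,y:(235+x/4,160+y/3.75); sp=lambda x,y:(215+x/4,180+y/3.75)
L=[(.12,.155),(.12,-.155),(-.12,-.155),(-.12,.155)]
T=[tp(97,38),tp(696,105),tp(655,543),tp(30,475)]
S=[sp(30,437),sp(215,43),sp(672,95),sp(598,510)]
def w(p,q,z):
    c,s=np.cos(p[2]),np.sin(p[2]);return [p[0]+c*q[0]-s*q[1],p[1]+s*q[0]+c*q[1],z]
def res(p,sel=(0,1)):
    r=[]
    if 0 in sel:
        for q,t in zip(L,T): r+=list(np.subtract(proj(ft,w(p,q,.04)),t))
    if 1 in sel:
        for q,t in zip(L,S): r+=list(np.subtract(proj(fs,w(p,q,.04)),t))
    return r
if __name__=="__main__":
    for sel in((0,),(1,),(0,1)):
        o=least_squares(res,[.5,0,0],args=(sel,));print(o.x,np.round(o.fun,1))
    p=o.x
    c,s=np.cos(p[2]),np.sin(p[2])
    def loc(P): d=P[:2]-p[:2];return np.round([c*d[0]+s*d[1],-s*d[0]+c*d[1]],4)
    for q in [(105,400),(200,408),(92,482)]: print("top",loc(onz(ft,*tp(*q),.04)))
    for q in [(100,484),(192,488)]: print("topbot",loc(onz(ft,*tp(*q),.03)))
    for q in [(517,375),(615,385),(497,447),(598,460)]: print("side",loc(onz(fs,*sp(*q),.04)))
    for n,q in dict(corner=(-.095,.14),fe=(-.095,0),).items(): print(n,w(p,q,.04))
E
python3 fit.py
python3 - <<'E'
from h import *
for n in("glue_jar","mug","nippers","spatula","blue_cup"):
    f=dict(np.load("top0.npz"));r=env.recognise(n,"top")[:1]
    for d in r:
        u,v=d["position"];print(n,d["score"],onz(f,u*640,v*480,.03).round(3))
E
```

```text
[ 0.60672603 -0.02587473 -0.11013352] [-0.3 -0.3  0.2 -0.2  0.3  0.4 -0.2  0.1]
[ 0.60642206 -0.02233115 -0.10454196] [-0.9 -0.2 -0.6 -0.4  0.8 -1.2  0.7  0.9]
[ 0.60658199 -0.02457821 -0.1073627 ] [-1.2 -0.1 -0.6 -0.3 -0.1  0.2 -0.7  0.4 -0.9 -1.4 -0.2 -1.1  0.9 -1.7
  0.4 -0.1]
top [-0.0758  0.1224]
top [-0.0746  0.0754]
top [-0.1192  0.1231]
topbot [-0.1194  0.1202]
topbot [-0.1163  0.0747]
side [-0.0749  0.0793]
side [-0.1169  0.0778]
side [-0.0737  0.126 ]
side [-0.1157  0.1259]
corner [np.float64(0.5271309041646287), np.float64(0.12479556123236718), 0.04]
fe [np.float64(0.5121289861603937), np.float64(-0.014398341134777535), 0.04]
glue_jar 0.9 [0.524 0.192 0.03 ]
mug 0.94 [0.676 0.228 0.03 ]
nippers 0.93 [ 0.507 -0.253  0.03 ]
spatula 0.87 [0.436 0.045 0.03 ]
blue_cup 0.83 [ 0.649 -0.285  0.03 ]
```

Emit:
step_arm(increments=[0.14,0.09,0,0,0,0.04,1,0.14,0.09,0,0,0,0.04,1,0.14,0.09,0,0,0,0.04,1,0.14,0.09,0,0,0,0.04,1,0.14,0.09,0,0,0,0.04,1], force=40)

```text
time: 0.85
tool_pos: [0.34, -0.5154, 0.2455]
orientation: [0.0, 0.959, 0.282, 0.0]
force: [1.0, -0.6, -0.1]
gripper_width: 0.0125
```

Emit:
step_arm(increments=[0.14,0.09,0,0,0,0.04,1,0.14,0.09,0,0,0,0.04,1,0.14,0.09,0,0,0,0.04,1,0.03,0.17,0,0,0,0.035,1,0.03,0.17,0,0,0,0.035,1])

```text
time: 1.35
tool_pos: [0.4596, -0.3624, 0.2447]
orientation: [-0.0, 0.907, 0.421, -0.0]
force: [0.8, 0.6, 1.1]
gripper_width: -0.0
```

Emit:
step_arm(increments=[0.03,0.17,0,0,0,0.035,1,0.03,0.17,0,0,0,0.035,1,0.03,0.17,0,0,0,0.035,1,0.03,0.17,0,0,0,0.035,1,0.03,0.17,0,0,0,0.035,1])

```text
time: 1.85
tool_pos: [0.4964, -0.1498, 0.2455]
orientation: [0.0, 0.841, 0.541, 0.0]
force: [0.8, 0.3, 1.1]
gripper_width: -0.0002
```

Emit:
step_arm(increments=[0.03,0.17,0,0,0,0.035,1,0.03,0.17,0,0,0,0.035,1,0.03,0.17,0,0,0,0.035,1,0.03,0.17,0,0,0,0.035,1,0.0,0.0,0,0,0,0,1])

```text
time: 2.35
tool_pos: [0.5265, 0.0255, 0.2458]
orientation: [-0.001, 0.774, 0.634, 0.001]
force: [-0.5, -1.0, -0.5]
gripper_width: 0.0
```

```bash
cat >> fit.py <<'E'
P=[.60658,-.0246,-.1074]
E
cat > st.py <<'E'
from h import *
s=env.sense()
p=np.array([.60658,-.0246]);a=-.1074
def loc(P):
    d=np.array(P)[:2]-p;c,q=np.cos(a),np.sin(a);return np.array([c*d[0]+q*d[1],-q*d[0]+c*d[1]])
from scipy.spatial.transform import Rotation as R
q=s["orientation"];M=R.from_quat(np.roll(q,-1)).as_matrix()
tip=s["tool_pos"]+.014*M[:,2]
print("t",round(s["time"],2),"tcp",s["tool_pos"].round(4),"tip",tip.round(4),"loc",loc(tip).round(4),"xyaw",round(np.arctan2(M[1,0],M[0,0]),4),"z",M[:,2].round(4),"F",s["force"].round(2),"w",round(s["gripper_width"],4))
print("j",s["joint_pos"].round(2))
E
python3 st.py
```

```text
t 2.35 tcp [0.5265 0.0255 0.2458] tip [0.5265 0.0256 0.2318] loc [-0.085   0.0413] xyaw 1.3728 z [ 0.0011  0.0025 -1.    ] F [-0.46 -1.05 -0.5 ] w 0.0
j [ 0.42  0.13 -0.6   1.74  0.07  1.3  -0.39]
```

Emit:
step_arm(increments=[0,0.133,0,0,0,0.02,1,0,0.133,0,0,0,0.02,1,-0.005,0.132,0,0,0,0.018,1,0,0,-0.15,0,0,0,1,0,0,-0.15,0,0,0,1])

```text
time: 2.85
tool_pos: [0.5257, 0.1191, 0.1704]
orientation: [0.001, 0.747, 0.665, 0.001]
force: [0.5, -0.9, -0.9]
gripper_width: 0.0002
```

Emit:
step_arm(increments=[0,0,-0.15,0,0,0,1,0,0,-0.12,0,0,0,1,0,0,-0.08,0,0,0,1,0,0,0,0,0,0,1,0,0,0,0,0,0,1])

```text
time: 3.35
tool_pos: [0.5252, 0.1179, 0.0833]
orientation: [-0.0, 0.748, 0.664, -0.0]
force: [-0.3, -0.1, 1.1]
gripper_width: 0.0003
```

```bash
python3 st.py; python3 - <<'E'
from h import *
o=[]
for n in("top","side"):
    f=env.grab_frame(n);c=f["color"];a=c[150:330,200:440] if n=="top" else c[160:340,215:455]
    o.append(cv2.resize(a,None,fx=2.9,fy=1.65*1.0))
    if n=="side":cv2.imwrite("pics/s1.png",cv2.resize(a,None,fx=3.3,fy=3.3))
    else: cv2.imwrite("pics/t1.png",cv2.resize(a,None,fx=3.3,fy=3.3))
E
```

```text
t 3.35 tcp [0.5252 0.1179 0.0833] tip [0.5252 0.1179 0.0693] loc [-0.0961  0.1329] xyaw 1.453 z [-2.e-04  1.e-04 -1.e+00] F [-0.28 -0.11  1.14] w 0.0003
j [ 0.26  0.33 -0.64  1.89  0.23  1.   -0.61]
```

View pics/s1.png

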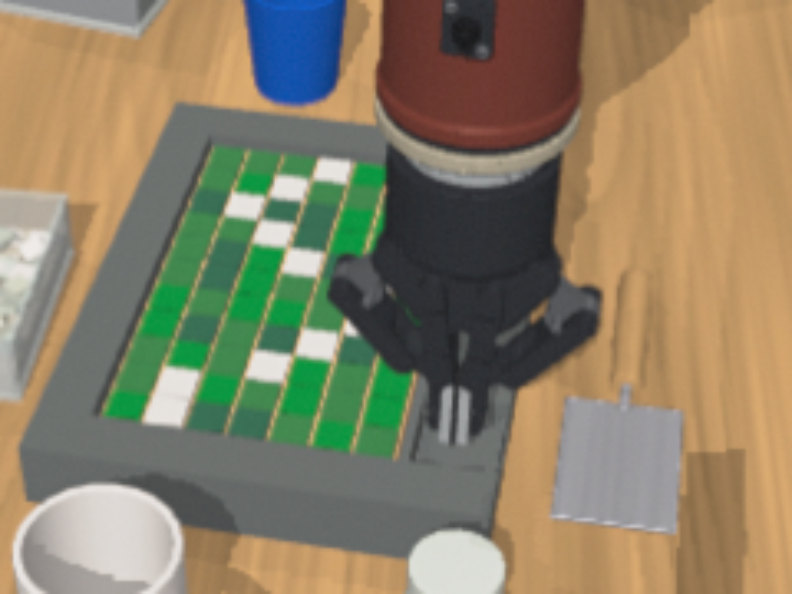

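View pics/t1.png

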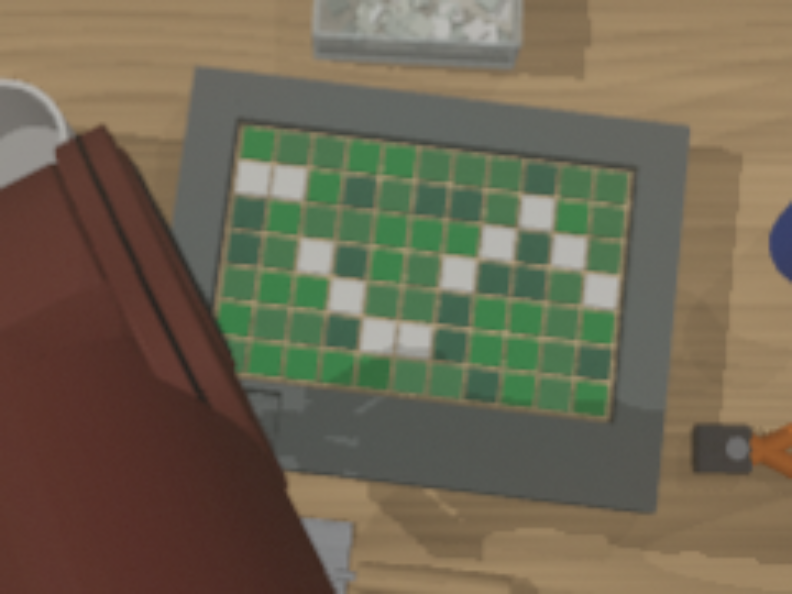

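Emit:
step_arm(increments=[0,0.03,0,0,0,0.006,1,0,0,0,0,0,0,1])

```text
time: 3.65
tool_pos: [0.5255, 0.127, 0.0839]
orientation: [0.0, 0.744, 0.668, 0.001]
force: [0.1, 0.8, 1.3]
gripper_width: -0.0003
```

```bash
python3 st.py; python3 - <<'E'
from h import *
f=env.grab_frame("side");print(proj(f,[.5252,.1179,.0693]))
E
```

```text
t 3.65 tcp [0.5255 0.127  0.0839] tip [0.5256 0.127  0.0699] loc [-0.0968  0.142 ] xyaw 1.4644 z [ 1.8e-03  8.0e-04 -1.0e+00] F [0.09 0.82 1.27] w -0.0003
j [ 0.24  0.33 -0.65  1.89  0.23  1.   -0.61]
(np.float64(352.9612957083709), np.float64(291.44081579836416))
```

Emit:
step_arm(increments=[0,0,-0.05,0,0,0,1,0,0,-0.03,0,0,0,1,0,0,0,0,0,0,1])

```text
time: 4.0
tool_pos: [0.5239, 0.125, 0.061]
orientation: [-0.001, 0.744, 0.668, -0.001]
force: [0.1, -0.5, 0.2]
gripper_width: 0.0
```

```bash
python3 st.py
```

```text
t 4.0 tcp [0.5239 0.125  0.061 ] tip [0.5239 0.125  0.047 ] loc [-0.0983  0.1399] xyaw 1.4626 z [-2.9e-03 -5.0e-04 -1.0e+00] F [ 0.05 -0.47  0.17] w 0.0
j [ 0.23  0.36 -0.64  1.9   0.26  0.96 -0.63]
```

Emit:
step_arm(increments=[0,0,-0.01,0,0,0,1,0,0,-0.008,0,0,0,1,0,0,0,0,0,0,1])

```text
time: 4.3
tool_pos: [0.525, 0.1255, 0.0581]
orientation: [-0.0, 0.744, 0.668, -0.0]
force: [-0.9, -0.3, -0.6]
gripper_width: 0.0001
```

Emit:
step_arm(increments=[0,0,-0.004,0,0,0,1,0,0,0,0,0,0,1])

```text
time: 4.5
tool_pos: [0.5251, 0.1255, 0.0574]
orientation: [0.0, 0.744, 0.668, 0.0]
force: [-0.2, -0.1, 0.4]
gripper_width: -0.0002
```

Emit:
step_arm(increments=[0,0,-0.004,0,0,0,1,0,0,0,0,0,0,1])

```text
time: 4.7
tool_pos: [0.525, 0.1255, 0.0563]
orientation: [-0.0, 0.744, 0.668, -0.0]
force: [-0.8, -1.2, 0.6]
gripper_width: 0.0002
```

Emit:
step_arm(increments=[0,0,-0.004,0,0,0,1,0,0,0,0,0,0,1])

```text
time: 4.9
tool_pos: [0.525, 0.1255, 0.0552]
orientation: [-0.0, 0.744, 0.668, -0.0]
force: [0.1, -0.4, -0.4]
gripper_width: -0.0002
```

Emit:
step_arm(increments=[0,0,-0.004,0,0,0,1,0,0,0,0,0,0,1])

```text
time: 5.1
tool_pos: [0.5251, 0.1255, 0.0542]
orientation: [-0.0, 0.744, 0.668, -0.0]
force: [-0.2, -0.5, 0.0]
gripper_width: -0.0002
```

Emit:
step_arm(increments=[0,0,-0.002,0,0,0,1,0,0,0,0,0,0,1])

```text
time: 5.3
tool_pos: [0.5251, 0.1255, 0.0542]
orientation: [0.0, 0.744, 0.668, -0.0]
force: [-1.6, -1.0, 4.8]
gripper_width: -0.0005
```

Emit:
step_arm(increments=[-0.001,-0.01,0,0,0,0,1,-0.001,-0.01,0,0,0,0,1,-0.001,-0.01,0,0,0,0,1,0,0,0,0,0,0,1])

```text
time: 5.7
tool_pos: [0.5247, 0.118, 0.0542]
orientation: [0.0, 0.744, 0.668, 0.0]
force: [0.4, 2.2, 5.1]
gripper_width: -0.0001
```

Emit:
step_arm(increments=[-0.001,-0.01,0,0,0,0,1,-0.001,-0.01,0,0,0,0,1,-0.001,-0.01,0,0,0,0,1,0,0,0,0,0,0,1])

```text
time: 6.1
tool_pos: [0.5239, 0.1103, 0.0541]
orientation: [0.0, 0.744, 0.668, 0.0]
force: [0.1, 1.8, 5.5]
gripper_width: -0.0001
```

```bash
python3 st.py
```

```text
t 6.1 tcp [0.5239 0.1103 0.0541] tip [0.5239 0.1103 0.0401] loc [-0.0967  0.1253] xyaw 1.4624 z [ 6.e-04  3.e-04 -1.e+00] F [0.15 1.79 5.51] w -0.0001
j [ 0.26  0.36 -0.63  1.92  0.26  0.94 -0.61]
```

Still in contact (friction ~1.8 N, 5 N down). Continuing along the edge.

Emit:
step_arm(increments=[-0.001,-0.01,0,0,0,0,1,-0.001,-0.01,0,0,0,0,1,0,0,0,0,0,0,1])

```text
time: 6.4
tool_pos: [0.5232, 0.1051, 0.0539]
orientation: [0.0, 0.744, 0.668, 0.0]
force: [-0.1, 2.5, 4.9]
gripper_width: 0.0001
```

Emit:
step_arm(increments=[-0.001,-0.01,0,0,0,0,1,-0.001,-0.01,0,0,0,0,1,0,0,0,0,0,0,1])

```text
time: 6.7
tool_pos: [0.522, 0.0993, 0.0532]
orientation: [-0.0, 0.745, 0.667, -0.001]
force: [0.5, -1.6, 0.1]
gripper_width: -0.0003
```

Emit:
step_arm(increments=[-0.001,-0.01,0,0,0,0,1,-0.001,-0.01,0,0,0,0,1,0,0,0,0,0,0,1])

```text
time: 7.0
tool_pos: [0.522, 0.0949, 0.0537]
orientation: [0.0, 0.744, 0.668, -0.0]
force: [-0.1, -0.4, 0.4]
gripper_width: 0.0001
```

```bash
python3 st.py
```

```text
t 7.0 tcp [0.522  0.0949 0.0537] tip [0.522  0.0949 0.0397] loc [-0.0969  0.1098] xyaw 1.4622 z [-3.e-04 -3.e-04 -1.e+00] F [-0.05 -0.4   0.41] w 0.0001
j [ 0.28  0.35 -0.63  1.93  0.25  0.94 -0.58]
```

Emit:
step_arm(increments=[-0.002,-0.02,0,0,0,0,1,-0.002,-0.02,0,0,0,0,1,0,0,0,0,0,0,1])

```text
time: 7.3
tool_pos: [0.521, 0.0844, 0.0537]
orientation: [0.0, 0.745, 0.667, -0.0]
force: [0.2, -1.2, 0.6]
gripper_width: -0.0
```

```bash
python3 st.py
```

```text
t 7.3 tcp [0.521  0.0844 0.0537] tip [0.521  0.0844 0.0397] loc [-0.0968  0.0992] xyaw 1.4616 z [-2.e-04 -5.e-04 -1.e+00] F [ 0.17 -1.16  0.58] w -0.0
j [ 0.3   0.34 -0.63  1.94  0.25  0.94 -0.56]
```

Emit:
step_arm(increments=[0,0,-0.016,0,0,0,1,0,0,-0.014,0,0,0,1,0,0,0,0,0,0,1])

```text
time: 7.6
tool_pos: [0.5206, 0.0857, 0.0456]
orientation: [-0.0, 0.744, 0.668, -0.0]
force: [0.4, 0.2, -0.2]
gripper_width: -0.0001
```

Emit:
step_arm(increments=[0,0,-0.006,0,0,0,1,0,0,-0.006,0,0,0,1,0,0,0,0,0,0,1])

```text
time: 7.9
tool_pos: [0.5211, 0.0857, 0.0435]
orientation: [-0.0, 0.744, 0.668, -0.0]
force: [-2.4, -0.6, 5.5]
gripper_width: -0.0
```

Emit:
step_arm(increments=[0,0,-0.006,0,0,0,1,0,0,0,0,0,0,1])

```text
time: 8.1
tool_pos: [0.5211, 0.0857, 0.0421]
orientation: [0.0, 0.744, 0.668, 0.0]
force: [-2.0, 0.0, 6.3]
gripper_width: -0.0001
```

Key is moving with spring force. Continuing down to the stop.

Emit:
step_arm(increments=[0,0,-0.006,0,0,0,1,0,0,-0.006,0,0,0,1,0,0,-0.006,0,0,0,1,0,0,0,0,0,0,1])

```text
time: 8.5
tool_pos: [0.5211, 0.0857, 0.0377]
orientation: [0.0, 0.744, 0.668, -0.0]
force: [-2.7, -0.1, 7.8]
gripper_width: -0.0001
```

Emit:
step_arm(increments=[0,0,-0.006,0,0,0,1,0,0,0,0,0,0,1])

```text
time: 8.7
tool_pos: [0.5211, 0.0857, 0.0362]
orientation: [0.0, 0.744, 0.668, -0.0]
force: [-2.8, 0.3, 7.4]
gripper_width: -0.0001
```

Emit:
step_arm(increments=[0,0,-0.004,0,0,0,1,0,0,0,0,0,0,1])

```text
time: 8.9
tool_pos: [0.5212, 0.0857, 0.036]
orientation: [0.0, 0.744, 0.668, -0.0]
force: [-6.7, -1.5, 17.0]
gripper_width: 0.0001
```

Emit:
step_arm(increments=[0,0,-0.001,0,0,0,1,0,0,0,0,0,0,1,0,0,0,0,0,0,1,0,0,0,0,0,0,1])

```text
time: 9.3
tool_pos: [0.5212, 0.0857, 0.036]
orientation: [0.0, 0.744, 0.668, -0.0]
force: [-7.9, -2.2, 20.5]
gripper_width: 0.0
```

```bash
python3 st.py; python3 - <<'E'
from h import *
a=dict(np.load("side0.npz"))["color"]
f=env.grab_frame("side");b=f["color"]
z=lambda c:cv2.convertScaleAbs(cv2.resize(c[180:340,215:405],None,fx=2.1,fy=3.5),alpha=1.6)
cv2.imwrite("pics/cmp.png",np.hstack([z(a),z(b)]))
np.savez("side1.npz",**f)
t=env.grab_frame("top");cv2.imwrite("pics/t2.png",t["color"])
for n in("glue_jar","mug","nippers","spatula","blue_cup"):
    for c,fr in(("side",f),("top",t)):
        r=env.recognise(n,c)[:1]
        for d in r:
            u,v=d["position"];print(n,c,round(d["score"],2),onz(fr,u*640,v*480,.03).round(3))
E
```

```text
t 9.3 tcp [0.5212 0.0857 0.036 ] tip [0.5213 0.0857 0.022 ] loc [-0.0967  0.1005] xyaw 1.4629 z [ 4.e-04 -8.e-04 -1.e+00] F [-7.93 -2.18 20.48] w 0.0
j [ 0.29  0.37 -0.62  1.95  0.27  0.9  -0.57]
glue_jar side 0.73 [0.519 0.194 0.03 ]
mug side 0.94 [0.679 0.211 0.03 ]
mug top 0.55 [0.683 0.232 0.03 ]
nippers top 0.84 [ 0.512 -0.252  0.03 ]
spatula side 0.73 [0.437 0.081 0.03 ]
spatula top 0.61 [ 0.429 -0.054  0.03 ]
blue_cup side 0.75 [ 0.652 -0.299  0.03 ]
blue_cup top 0.95 [ 0.642 -0.287  0.03 ]
```

View pics/cmp.png

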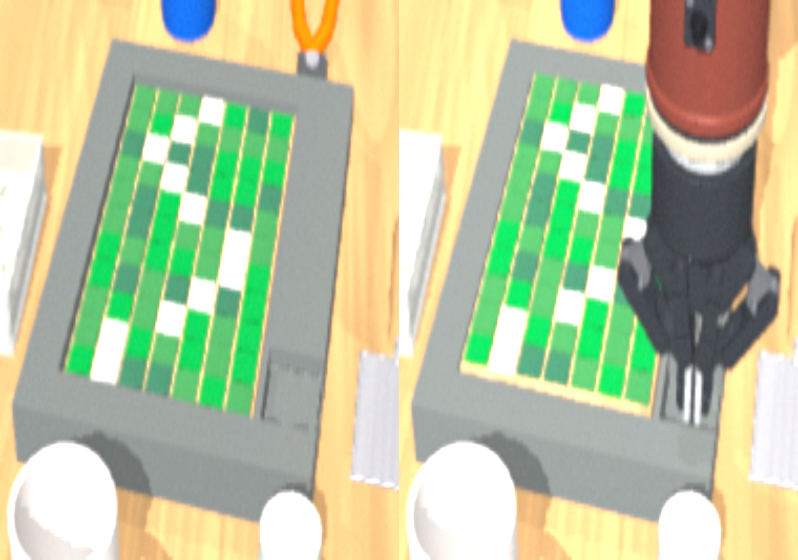

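View pics/t2.png

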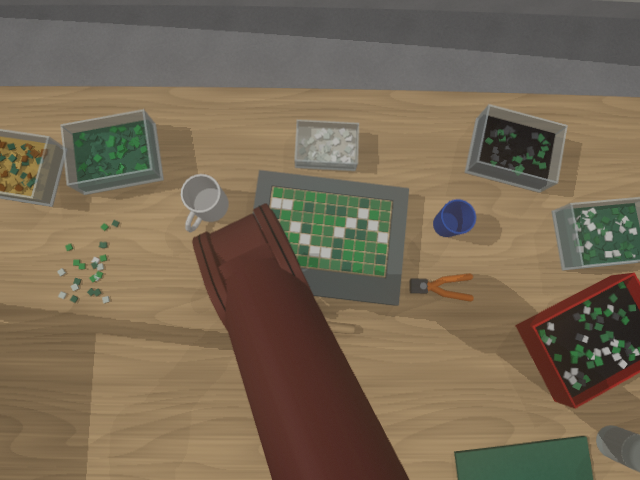

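```bash
python3 -c "
from station import env
print(env.hand_in());s=env.sense();print(s['tool_pos'],s['force'],s['time'])"
```

```text
the job is handed in; nothing more can be done
None
the job is handed in; nothing more can be done
```

The mosaic is raised, the shut fingers are still holding the release key fully down, and I handed the job in at about 9.5 s of the 61 s allowed.

- **Feeling for the groove:** I set the fingertips on the left (+y) front corner with about 5 N. I slid along the front edge until the push dropped to 0 N, about 115–120 mm from the middle of the edge, moved on to the groove's middle and pressed.
- **Key fully down:** the key moved at about 6–8 N, then stopped hard with the fingertips at 22 mm, which is 18 mm below the edge's top. The last reading was 20 N downward.
- **Mosaic raised:** in the side picture the plywood edge now shows above the frame.
- **Other things:** the jar, mug, cup and nippers were found within about 1 cm of where they started, except the mug from the side camera, which read about 17 mm off in y.

**Checks that disagreed or fell short:**
- The spatula's detected position differed by several centimetres between the two cameras. The arm hides part of it, and in the side picture its blade had not moved.
- The arm hid the jar from the top camera, so I checked it only from the side.
- There was a sideways force of about 8 N. It grew with the push and was there from first touch, so I took it as friction on the key and not contact with the mosaic.
- I could not read the arm's state after handing in.

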